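# Pack the enamel dials into the transport case

## Robot

A 6-joint arm with a two-finger parallel gripper is mounted at the origin on the work surface. World frame = base frame: x ahead of the robot, y to its left, z up, the work surface at z = 0. Lengths are in m, angles in rad, forces in N, time in s.
With the tool pointing down it reaches from about 0.225 to 0.875 m from the base axis. Payload 3.4 kg.
Tool frame: the origin (TCP) lies on the centre line of the jaws, within the pads' length; the fingertips stand 17 mm ahead of it and the grasp point (between the pads) lies 2 mm behind it (nose_length is the distance from the TCP to the fingertips, in m); z points along the fingers, y is the line along which they close (so a half turn about z gives the same grasp; the last joint's range is limited). The gripper opens to 85 mm and grips with 20 to 120 N. Pads are 22 mm wide; open, the fingers measure 114 mm over their backs; the gripper's body (76 mm by 85 mm) begins 54 mm behind the grasp point. The pads swing forward as they close: fully open they stand 13 mm farther back than shut.
Start: joints at [1.043, 0.276, 1.505, -0, 1.361, -0.121], TCP at [0.228, 0.528, 0.248] pointing down, gripper open.
Joint ranges: [-2.89, 2.89], [-0.75, 2.08], [0.22, 2.7], [-1.18, 4.32], [0.11, 2.71], [-2.7, 2.7]. Speed limits (rad/s): [2.57, 2.57, 3.14, 3.14, 3.14, 3.14].

## Interface

Orientations are given as a unit quaternion [w, x, y, z].
In Python, from rig import get_state, get_image, sign_off, find_in, place_of, nose_length gives the robot as it stands.
- The arm moves only by the tool apply_moves, never from a script. Its argument "deltas" is one flat list of numbers, 5 for each row, row after row: the finger opening in mm, from 0 to 85.4, then the shift along the tool's x, y, z in mm, then the turn about the tool's z in degrees. A call has 1 to 12 rows; each row is the pose to reach, as a shift and turn from the pose commanded when the call began, along the tool's axes at that moment; what a row does not reach only later rows make up. A row lasts 1/12 s, in which the tool goes at most 41.7 mm and 7.16 degrees, less where a joint would pass 70% of its speed; a pose out of reach is approached as far as the arm can. A call with a gripper value outside its range is refused whole. The fingers move at their own pace and stop on an object; "squeeze" is the grip in N (left out, the last holds). Time passes only in rows, so rows that repeat a pose let the fingers close. It gives the time, the measured TCP pose, the force, the opening and the grip force at its end, in the units of the state.
- get_state(): the state, without advancing time (a new reading comes with each control period).
- get_image(name): name is "side" or "top" or "wrist"; returns a dict with "frame" (400x640x3 uint8, red, green, blue), "K" (3x3 intrinsics, pixels), "position" and "orientation" of the camera in the world. Camera axes: x right, y down, z forward; pixel columns grow to the right and rows downward; lengths in m; the calibration is good to about 2 mm. A picture is of the moment at which its call begins. There is no depth.
- sign_off(): hands the job in; it is judged then, once.
Trained networks look in a picture, given as the dict that the camera call returned (one of the last four; its "shot" number tells which), for a name from the list of things; names that differ only in an ending like _2 or _b are one class to them, and where a whole thing is asked for, a point or a joint stands for the part that bears it (a point fixed in the world has none). Each returns a list of dicts, best first, with "score" (0 to 1); they miss things now and then, are a little off and sometimes report something else, mostly with a low value. They report only what shows in the picture. A call takes as long as a camera call. They do not tell look-alikes from the thing itself.
- find_in(query, picture): "point" ([column, row] in pixels, amid what is visible of it).
- place_of(query, picture): "point" ([column, row] in pixels: a listed point, or the origin of a listed thing).
The state is a dict: "clock": time; "qpos": joint angles; "qd": joint speeds; "effort": joint torques, N m; "position": TCP position; "ee_rot": TCP orientation; "contact_force": force on the tool from outside, world axes, zero at the start; "moment": the same for the moment, N m; "width": finger opening in m; "gripper_force": force on a finger pad.
Only numpy, scipy, OpenCV 4.12 (cv2) and the standard library are available. Lean on these libraries where they do the work, as an engineer would, in place of code of your own. Each camera call takes 0.05 s, during which the arm holds its last target. There are 200 camera calls.

## Task

Lift the wooden case's lid by its brass bar until it rests on its stop, move the bare holders out of the case into the plywood tray, and stand every dial holder upright in a pocket of its own. The enamel is brittle: hold the dial holders with a light grip (30 N at most) and set them down rather than letting them drop; then lower the lid fully shut, without throwing it open or dropping it shut at any time, and leave the other things on the bench where they are.

Things in the scene. Friction and masses are not known exactly. Their poses are not given: they have to be found in the camera images.
- case: Dark wooden case, fixed, 160 (x) x 258 (y) x 65 mm high without lid, walls and floor 5 mm. Origin: centre of its underside; x points from the handle side to the hinge side, y along the row of pockets. On its floor an insert 15 mm high with four square pockets about 60 mm wide, open down to the case floor; above the insert the case is open from wall to wall.
- pocket1 (a point): Centre of the floor of pocket 1 of the case, 5 mm above the bench (pockets 1 to 4 run along the case's y, 62 mm apart).
- pocket2 (a point): Centre of the floor of pocket 2 of the case, 5 mm above the bench (pockets 1 to 4 run along the case's y, 62 mm apart).
- pocket3 (a point): Centre of the floor of pocket 3 of the case, 5 mm above the bench (pockets 1 to 4 run along the case's y, 62 mm apart).
- pocket4 (a point): Centre of the floor of pocket 4 of the case, 5 mm above the bench (pockets 1 to 4 run along the case's y, 62 mm apart).
- lid (a joint): Angle of the case lid about the hinge on the case's far (+x) upper edge, rad: 0 shut, 1.75 resting on its stop, leaning back past upright. Lid 160 x 258 x 8 mm, 0.25 kg. Let go below about 1.5 it falls shut, above about 1.6 it falls on to its stop. Keep it under 3 rad/s.
- lid_handle (a point): Middle of the lid handle: a round brass bar 10 mm thick, 90 mm long, parallel to the hinge, in the plane of the lid, its centre 40 mm beyond the lid's free edge; an arm at each end joins it to the lid, the gap between is free. 200 mm from the hinge along the lid, 4 mm above the lid's underside; 70 mm above the bench when shut.
- lid_hinge (a point): Middle of the lid's hinge axis, which runs along the case's y, 65.5 mm above the bench. The lid swings up and away from the handle side.
- tray: Shallow open plywood tray, fixed, 150 (x) x 170 (y) mm outside, 22 mm high, walls and floor 4 mm. Origin: centre of its underside.
- dial1_mid (a point): Centre of dial holder 1 (2 to 4 present; absent: None), 25 mm above its underside; z: its axis. Turned holder with an enamelled dial on top, 0.12 kg, 50 mm high: brass foot 40 mm across to 12 mm, wooden stem 34 mm across to 45 mm, dial 31 mm across to 50 mm. On the bench at the start. Cracks if both fingers together press on it with over 80 N: grip with 30 N at most.
- dial2_mid (a point): Centre of dial holder 2 (2 to 4 present; absent: None), 25 mm above its underside; z: its axis. Turned holder with an enamelled dial on top, 0.12 kg, 50 mm high: brass foot 40 mm across to 12 mm, wooden stem 34 mm across to 45 mm, dial 31 mm across to 50 mm. On the bench at the start. Cracks if both fingers together press on it with over 80 N: grip with 30 N at most.
- dial3_mid (a point): Centre of dial holder 3 (2 to 4 present; absent: None), 25 mm above its underside; z: its axis. Turned holder with an enamelled dial on top, 0.12 kg, 50 mm high: brass foot 40 mm across to 12 mm, wooden stem 34 mm across to 45 mm, dial 31 mm across to 50 mm. On the bench at the start. Cracks if both fingers together press on it with over 80 N: grip with 30 N at most.
- dial4_mid (a point): Centre of dial holder 4 (2 to 4 present; absent: None), 25 mm above its underside; z: its axis. Turned holder with an enamelled dial on top, 0.12 kg, 50 mm high: brass foot 40 mm across to 12 mm, wooden stem 34 mm across to 45 mm, dial 31 mm across to 50 mm. On the bench at the start. Cracks if both fingers together press on it with over 80 N: grip with 30 N at most.
- bare1_mid (a point): Centre (25 mm above the underside) of bare holder 1 (2 or 3 present; absent: None): the same turned holder, 0.11 kg, with no dial, only a steel pin 8 mm thick from 45 to 50 mm; foot 40 mm, stem 34 mm across. Stands in a pocket of the case at the start. Not fragile.
- bare2_mid (a point): Centre (25 mm above the underside) of bare holder 2 (2 or 3 present; absent: None): the same turned holder, 0.11 kg, with no dial, only a steel pin 8 mm thick from 45 to 50 mm; foot 40 mm, stem 34 mm across. Stands in a pocket of the case at the start. Not fragile.
- bare3_mid (a point): Centre (25 mm above the underside) of bare holder 3 (2 or 3 present; absent: None): the same turned holder, 0.11 kg, with no dial, only a steel pin 8 mm thick from 45 to 50 mm; foot 40 mm, stem 34 mm across. Stands in a pocket of the case at the start. Not fragile.
- loupe: Black eye loupe, 30 mm across, 26 mm high, loose on the bench; not part of the job, leave it alone. Origin: centre of its underside.
- pen: Blue pen, 130 mm, loose on the bench; not part of the job, leave it alone. Origin: centre of its underside.
- burnisher: Burnisher with a wooden handle, 170 mm, loose on the bench; not part of the job, leave it alone. Origin: centre of its underside.
- pot: Small amber jar, 36 mm across, 32 mm high, loose on the bench; not part of the job, leave it alone. Origin: centre of its underside.
- collet: Mushroom-shaped wooden knob, 40 mm across, 45 mm high, loose on the bench; not part of the job, leave it alone. Origin: centre of its underside.
- setring: Steel setting ring, 38 mm across, 8 mm high, loose on the bench; not part of the job, leave it alone. Origin: centre of its underside.
Things that resemble listed ones, but are neither listed nor needed, are in the scene too. Leave any blue or purple look-alike of the part that bears dial3_mid alone.

How it is judged:
By the outcome, as a careful person would: the job done as asked, in the order asked, and still so for the second after the job is handed in, with the robot touching nothing.
Of dial1, dial2, dial3, dial4 only 2 to 4 are there at a start; the rules pass over those that are not, and their reading is None.
Of bare1, bare2, bare3 only 2 to 3 are there at a start; the rules pass over those that are not, and their reading is None.
At some moment in a run one of dial1, dial2, dial3, dial4, bare1, bare2, bare3 may be knocked a few centimetres aside while the robot is not near it.
It also fails if it takes over 210 s, if anything falls off the work surface, if the arm or the gripper's body presses on something with over 40 N, if the wrist force passes 120 N, or if a joint passes its speed limit or range.

## Working session

There is one attempt and no reset: what is moved stays moved. The work goes in short steps, Python scripts to look and compute and a tool call to move; the robot and the scene stay as the last step left them, time stands still between calls to the robot, and variables do not carry over. Pictures are saved under pics/ and viewed, at most 14 in all, crops included, and the job is handed in when it is done.

Besides the shell and the picture viewer there is one more tool, called after "Request:" as name(argument=value, ...), one argument or row to a line, values as JSON. apply_moves: Moves the arm, as the interface text tells. Its arguments: {"type":"object","properties":{"deltas":{"type":"array"},"squeeze":{"type":"number"}},"required":["deltas"]}

```bash
mkdir -p pics
cat > h.py <<'E'
import numpy as np, cv2
from scipy.spatial.transform import Rotation as R
from rig import *
def rot(q): return R.from_quat([q[1],q[2],q[3],q[0]]).as_matrix()
def ray(p,im):
    d=rot(im["orientation"])@np.linalg.inv(im["K"])@np.array([p[0],p[1],1.]); return np.array(im["position"]),d
def at_z(p,im,z):
    o,d=ray(p,im); return o+d*(z-o[2])/d[2]
def proj(P,im):
    c=rot(im["orientation"]).T@(np.array(P)-np.array(im["position"])); u=im["K"]@c; return u[:2]/u[2]
def save(im,n): cv2.imwrite("pics/"+n+".png",im["frame"][:,:,::-1])
def tool():
    s=get_state(); return np.array(s["position"]),rot(s["ee_rot"])
def delta(target):
    p,r=tool(); return np.round(r.T@(np.array(target)-p)*1000,1)
E
python3 - <<'E'
from h import *
np.set_printoptions(precision=3,suppress=True)
t=get_image("top"); s=get_image("side"); save(t,"top0"); save(s,"side0")
print(t["position"],s["position"],get_state(),nose_length)
for im,n in((t,"top"),(s,"side")):
  for q,z in [("case",0),("lid_handle",.07),("lid_hinge",.0655),("pocket1",.005),("pocket4",.005),("tray",0),("dial1_mid",.025),("bare1_mid",.025),("loupe",0),("pen",0),("burnisher",0),("pot",0),("collet",0),("setring",0)]:
    print(n,q,[(round(d["score"],2),np.round(d["point"]),at_z(d["point"],im,z)[:2]) for d in place_of(q,im)][:7])
E
```

```text
[0.428 0.017 1.418] [-0.15  -0.671  0.693] {'clock': 0.1, 'qpos': array([ 1.043,  0.277,  1.506,  0.   ,  1.361, -0.121]), 'qd': array([ 0.001, -0.002, -0.003,  0.001, -0.003,  0.001]), 'effort': array([  0.003, -41.77 , -24.641,  -0.   ,   0.006,   0.   ]), 'position': array([0.227, 0.528, 0.248]), 'ee_rot': array([-0.   ,  0.202,  0.979, -0.001]), 'contact_force': array([ 0.804,  0.592, -1.009]), 'moment': array([ 0.   , -0.003, -0.026]), 'gripper_force': 0.0, 'width': 0.0852192857368975} 0.017
top case [(0.55, array([292., 207.]), array([0.568, 0.102]))]
top lid_handle [(0.73, array([292., 246.]), array([0.446, 0.097]))]
top lid_hinge [(0.9, array([291., 177.]), array([0.653, 0.1  ]))]
top pocket1 []
top pocket4 []
top tray [(0.73, array([200., 231.]), array([0.494, 0.386])), (0.35, array([214., 182.]), array([0.646, 0.344]))]
top dial1_mid [(0.59, array([399., 240.]), array([ 0.464, -0.224]))]
top bare1_mid []
top loupe [(0.38, array([416., 221.]), array([ 0.524, -0.282]))]
top pen [(0.53, array([361., 266.]), array([ 0.387, -0.11 ])), (0.4, array([294., 246.]), array([0.448, 0.0
[... 1026 characters left out ...]
212]))]
side dial1_mid [(0.95, array([372., 263.]), array([ 0.464, -0.222])), (0.52, array([437., 285.]), array([ 0.499, -0.352]))]
side bare1_mid [(0.22, array([209., 166.]), array([0.477, 0.358]))]
side loupe [(0.49, array([414., 268.]), array([ 0.532, -0.278]))]
side pen [(0.63, array([307., 262.]), array([ 0.397, -0.1  ]))]
side burnisher [(0.72, array([450., 220.]), array([ 0.73 , -0.245]))]
side pot [(0.77, array([208., 203.]), array([0.387, 0.243]))]
side collet [(0.53, array([265., 153.]), array([0.659, 0.335])), (0.39, array([298., 197.]), array([0.559, 0.092])), (0.17, array([404., 204.]), array([ 0.714, -0.127]))]
side setring [(0.46, array([404., 205.]), array([ 0.709, -0.129]))]
```

```bash
python3 -c "
import cv2
a=cv2.imread('pics/top0.png')[120:300,170:470];b=cv2.imread('pics/side0.png')[120:320,180:500]
cv2.imwrite('pics/top0c.png',cv2.resize(a,None,fx=2.66,fy=2.66,interpolation=2));cv2.imwrite('pics/side0c.png',cv2.resize(b,None,fx=2.5,fy=2.5,interpolation=2))"
```

```text
(no output)
```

View pics/top0c.png

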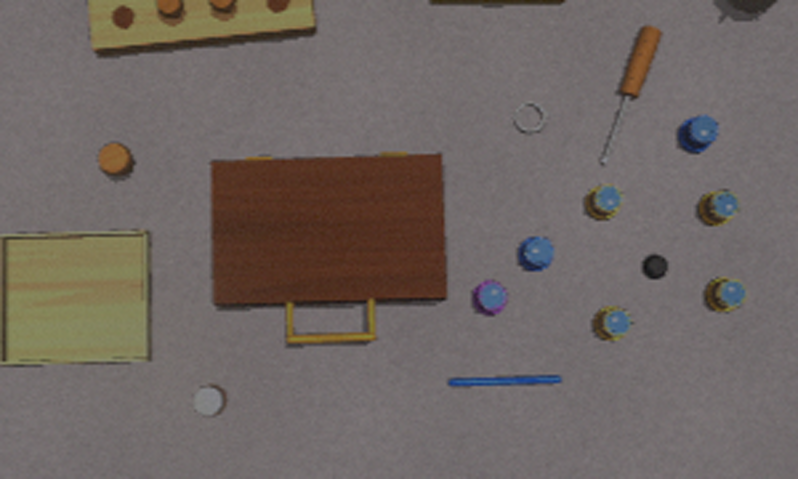

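View pics/side0c.png

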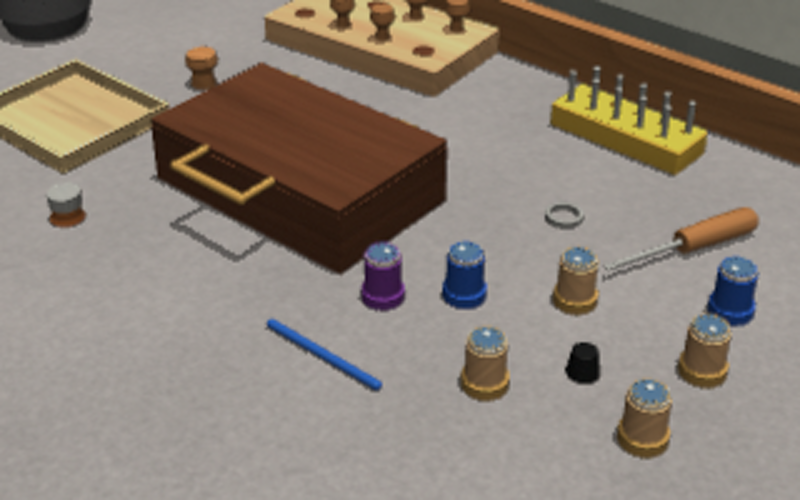

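The top crop shows four brass-footed dial holders at crop px (605,200), (718,207), (726,294) and (613,323). There are also two blue look-alikes and one purple one, the shut case in the centre with its bar at about (331,341), and the tray at (75,298). Next I measure the case pose precisely.

Run:
```python
from h import *
np.set_printoptions(precision=4,suppress=True)
t=get_image("top"); f=t["frame"].astype(int)
hsv=cv2.cvtColor(t["frame"],cv2.COLOR_RGB2HSV)
m=((hsv[:,:,0]<12)&(hsv[:,:,1]>120)).astype(np.uint8); 
w=np.zeros_like(m); w[170:242,240:350]=1; m*=w
cs=max(cv2.findContours(m,0,2)[0],key=cv2.contourArea)
r=cv2.minAreaRect(cs); print(r); b=cv2.boxPoints(r)
P=np.array([at_z(p,t,.073)[:2] for p in b]); print(P,P.mean(0))
for i in range(4): print(np.linalg.norm(P[i]-P[i-1]), np.degrees(np.arctan2(*(P[i]-P[i-1])[::-1])))
g=((hsv[:,:,0]>14)&(hsv[:,:,0]<30)&(hsv[:,:,1]>110)).astype(np.uint8); w[:]=0; w[235:252,270:320]=1
ys,xs=np.nonzero(g*w); b=[(x,y) for x,y in zip(xs,ys) if y>=245]; print(xs.min(),xs.max(),ys.min(),ys.max()); Q=np.array([at_z(p,t,.072)[:2] for p in b]); print(Q.min(0),Q.max(0),Q.mean(0))
# white/wood tray
g=((hsv[:,:,0]>15)&(hsv[:,:,0]<35)&(hsv[:,:,1]>60)).astype(np.uint8); g[:,:160]=0; g[:200]=0; g[:,232:]=0;g[262:]=0
cs=max(cv2.findContours(g,0,2)[0],key=cv2.contourArea); r=cv2.minAreaRect(cs); P=np.array([at_z(p,t,.015)[:2] for p in cv2.boxPoints(r)]); print("tray",P,P.mean(0))
p,Rt=tool(); print(p,Rt)
print("find dial",[(round(d["score"],2),d["point"]) for d in find_in("dial1_mid",t)])
wr=get_image("wrist"); print(wr["position"],rot(wr["orientation"]))
```

```text
((293.156494140625, 206.19479370117188), (54.169918060302734, 86.31873321533203), 88.09085083007812)
[[ 0.6402  0.2241]
 [ 0.648  -0.0313]
 [ 0.4879 -0.0356]
 [ 0.4801  0.2168]] [0.5641 0.0935]
0.16026540238638282 2.5947312558223685
0.25549775149683907 -88.25417204150875
0.16017898514180637 -178.47395346436466
0.25250890004226123 91.76171260385155
277 310 235 248
[0.4411 0.044 ] [0.4499 0.1375] [0.4454 0.0918]
tray [[0.567  0.4806]
 [0.5708 0.3063]
 [0.4198 0.3   ]
 [0.416  0.4725]] [0.4934 0.3898]
[0.2275 0.5281 0.2483] [[-0.9184  0.3957  0.0001]
 [ 0.3957  0.9184  0.0001]
 [-0.      0.0001 -1.    ]]
find dial [(0.5, [398.4, 239.7]), (0.27, [410.0, 144.1])]
[0.1517 0.5611 0.3742] [[ 0.3948  0.8695  0.2969]
 [ 0.9188 -0.3736 -0.1275]
 [ 0.0001  0.3232 -0.9463]]
```

```bash
cat >> h.py <<'E'
YAW=np.radians(1.8); C=np.array([.564,.0935])
def case(x,y): return C+np.array([np.cos(YAW)*x-np.sin(YAW)*y,np.sin(YAW)*x+np.cos(YAW)*y])
def go(x,y,z,yaw=YAW):
    p,r=tool(); d=r.T@(np.array([x,y,z])-p)*1000
    a=np.degrees(np.arctan2(r[1,1],r[0,1])-yaw); a=(a+90)%180-90
    print("delta",np.round(d,1),"turn",round(a,1))
E
python3 - <<'E'
from h import *
print(case(-.12,0)); go(*case(-.12,0),.13)
E
```

```text
[0.44405921 0.08973071]
delta [-372.3 -316.9  118.3] turn 64.9
```

Request:
apply_moves(
  deltas=[40, -372.3, -316.9, 118.3, 64.9, 40, -372.3, -316.9, 118.3, 64.9, 40, -372.3, -316.9, 118.3, 64.9, 40, -372.3, -316.9, 118.3, 64.9, 40, -372.3, -316.9, 118.3, 64.9, 40, -372.3, -316.9, 118.3, 64.9, 40, -372.3, -316.9, 118.3, 64.9, 40, -372.3, -316.9, 118.3, 64.9, 40, -372.3, -316.9, 118.3, 64.9, 40, -372.3, -316.9, 118.3, 64.9, 40, -372.3, -316.9, 118.3, 64.9, 40, -372.3, -316.9, 118.3, 64.9],
)

```text
clock: 2.65
position: [0.4435, 0.0905, 0.1306]
ee_rot: [0.0, 0.696, 0.718, 0.0]
contact_force: [1.1, 1.0, -0.2]
width: 0.0398
gripper_force: 0.0
```

Request:
apply_moves(
  deltas=[30, 0, 0, 0, 0, 30, 0, 0, 0, 0, 30, 0, 0, 0, 0],
)

```text
clock: 2.9
position: [0.4425, 0.0925, 0.1307]
ee_rot: [-0.0, 0.696, 0.718, -0.0]
contact_force: [-0.1, 0.6, 0.5]
width: 0.0301
gripper_force: 0.0
```

Run:
```python
from h import *
go(*case(-.12,0),.068)
w=get_image("wrist"); save(w,"wrist1"); print(get_state()["width"],tool())
for d in place_of("lid_handle",w): print(d, at_z(d["point"],w,.07))
print(proj([*case(-.12,0),.07],w))
```

```text
delta [-2.8  1.5 62.7] turn -0.1
0.029980262508841463 (array([0.44231444, 0.0931154 , 0.13087396]), array([[-3.15671445e-02,  9.99501586e-01, -3.08654041e-04],
       [ 9.99501419e-01,  3.15673387e-02,  6.46129874e-04],
       [ 6.55551220e-04, -2.88103677e-04, -9.99999744e-01]]))
{'point': [324.2, 228.3], 'score': 0.94} [0.44634609 0.09254367 0.07      ]
[320.68994193 231.99570066]
```

View pics/wrist1.png

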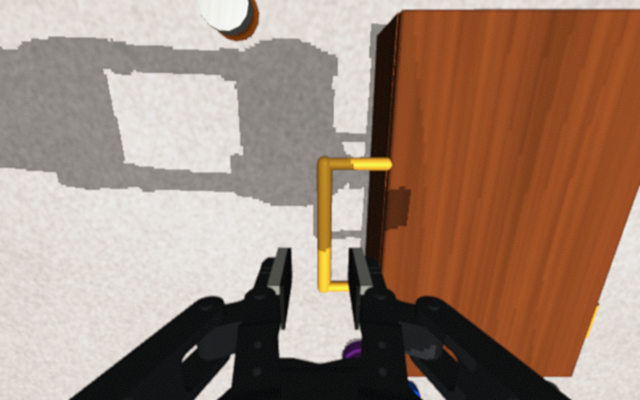

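The wrist view shows the bar running vertically at column 324, rows 157 to 290, between the open fingers. I lower onto it and grip.

Request:
apply_moves(
  deltas=[30, -1, 3, 20, 0, 30, -1, 3, 40, 0, 30, -1, 3, 55, 0, 30, -1, 3, 63, 0, 30, -1, 3, 63, 0, 0, -1, 3, 63, 0, 0, -1, 3, 63, 0, 0, -1, 3, 63, 0, 0, -1, 3, 63, 0, 0, -1, 3, 63, 0, 0, -1, 3, 63, 0],
  squeeze=30,
)

```text
clock: 3.92
position: [0.4455, 0.0921, 0.0684]
ee_rot: [-0.0, 0.696, 0.718, 0.001]
contact_force: [-3.2, 4.8, 6.4]
width: 0.0089
gripper_force: 29.8
```

Run:
```python
from h import *
s=get_state();print(s["position"],s["contact_force"],s["width"],s["gripper_force"])
# arc rows, tool frame: +y=away(x), -z = up ; bar at 4.5mm above hinge, 200mm
a0=np.arctan2(.0045,.2);r=np.hypot(.2,.0045)
for k in np.linspace(0,1.72,37)[1:]:
    print(round(np.degrees(k)),np.round([(.2-r*np.cos(k+a0))*1000,-(r*np.sin(k+a0)-.0045)*1000],0))
```

```text
[0.44553072 0.0921136  0.06842637] [-3.2221246   4.77999559  6.43382348] 0.008866522356266466 29.785126447677612
3 [  0. -10.]
5 [  1. -19.]
8 [  3. -29.]
11 [  4. -38.]
14 [  7. -47.]
16 [  9. -56.]
19 [ 13. -65.]
22 [ 16. -74.]
25 [ 20. -83.]
27 [ 24. -91.]
30 [  29. -100.]
33 [  34. -108.]
36 [  40. -116.]
38 [  46. -123.]
41 [  52. -130.]
44 [  59. -137.]
47 [  66. -144.]
49 [  73. -150.]
52 [  80. -156.]
55 [  88. -161.]
57 [  96. -167.]
60 [ 105. -171.]
63 [ 113. -176.]
66 [ 122. -180.]
68 [ 131. -183.]
71 [ 140. -186.]
74 [ 149. -189.]
77 [ 158. -191.]
79 [ 168. -193.]
82 [ 177. -194.]
85 [ 187. -195.]
88 [ 196. -196.]
90 [ 206. -195.]
93 [ 215. -195.]
96 [ 225. -194.]
99 [ 234. -193.]
```

Request:
apply_moves(
  deltas=[0, 0, 0, -10, 0, 0, 0, 1, -19, 0, 0, 0, 3, -29, 0, 0, 0, 4, -38, 0, 0, 0, 7, -47, 0, 0, 0, 9, -56, 0, 0, 0, 13, -65, 0, 0, 0, 16, -74, 0, 0, 0, 20, -83, 0, 0, 0, 24, -91, 0, 0, 0, 24, -91, 0],
)

```text
clock: 4.83
position: [0.4687, 0.0928, 0.1601]
ee_rot: [-0.001, 0.696, 0.718, -0.0]
contact_force: [-5.6, 5.2, 0.8]
width: 0.0086
gripper_force: 29.4
```

Next rows relative to here (subtracting (24, −91)).

Request:
apply_moves(
  deltas=[0, 0, 5, -9, 0, 0, 0, 10, -17, 0, 0, 0, 16, -25, 0, 0, 0, 22, -32, 0, 0, 0, 28, -39, 0, 0, 0, 35, -46, 0, 0, 0, 42, -53, 0, 0, 0, 49, -59, 0, 0, 0, 56, -65, 0, 0, 0, 64, -70, 0, 0, 0, 72, -76, 0, 0, 0, 81, -80, 0],
)

```text
clock: 5.83
position: [0.5476, 0.0952, 0.2419]
ee_rot: [-0.002, 0.696, 0.718, -0.001]
contact_force: [-13.2, 2.7, 21.6]
width: 0.0086
gripper_force: 31.7
```

Request:
apply_moves(
  deltas=[0, 0, 8, -5, 0, 0, 0, 17, -9, 0, 0, 0, 26, -12, 0, 0, 0, 35, -15, 0, 0, 0, 44, -18, 0, 0, 0, 53, -20, 0, 0, 0, 63, -22, 0, 0, 0, 72, -23, 0, 0, 0, 82, -24, 0, 0, 0, 91, -25, 0, 0, 0, 101, -24, 0, 0, 0, 101, -24, 0],
)

```text
clock: 6.83
position: [0.6552, 0.0985, 0.2647]
ee_rot: [0.002, 0.696, 0.718, 0.003]
contact_force: [0.3, 3.5, 7.1]
width: 0.0088
gripper_force: 32.2
```

Request:
apply_moves(
  deltas=[0, 0, 9, 1, 0, 0, 0, 17, 2, 0, 0, 0, 23, 3, 0, 0, 0, 28, 3, 0, 0, 0, 31, 4, 0, 0, 0, 34, 5, 0, 0, 0, 34, 5, 0],
)

```text
clock: 7.42
position: [0.685, 0.0994, 0.2602]
ee_rot: [-0.0, 0.696, 0.718, 0.0]
contact_force: [-5.5, 3.3, 10.9]
width: 0.0086
gripper_force: 32.9
```

Run:
```python
from h import *
s=get_image("side"); save(s,"side1"); t=get_image("top")
np.set_printoptions(precision=4,suppress=True)
for z in (.03,.055):print([(round(d["score"],2),np.round(d["point"]),at_z(d["point"],t,.03)[:2]) for d in place_of("bare1_mid",t)])
print([(round(d["score"],2),np.round(d["point"]),at_z(d["point"],t,.005)[:2]) for d in place_of("pocket1",t)])
save(t,"top1")
a=s["frame"][20:300,180:460,::-1];b=t["frame"][120:300,170:470,::-1]
cv2.imwrite('pics/s1.png',np.hstack([cv2.resize(a,(390,390),interpolation=2),cv2.resize(b,(390,390),interpolation=2)]))
```

```text
[(0.6, array([324., 211.]), array([0.5527, 0.0008]))]
[(0.6, array([324., 211.]), array([0.5527, 0.0008]))]
[(0.95, array([303., 209.]), array([0.5613, 0.066 ])), (0.9, array([286., 205.]), array([0.5748, 0.1201])), (0.86, array([321., 209.]), array([0.5624, 0.011 ])), (0.81, array([260., 206.]), array([0.5704, 0.1987])), (0.67, array([200., 230.]), array([0.4967, 0.3852])), (0.6, array([440., 200.]), array([ 0.589 , -0.3552]))]
```

View pics/s1.png

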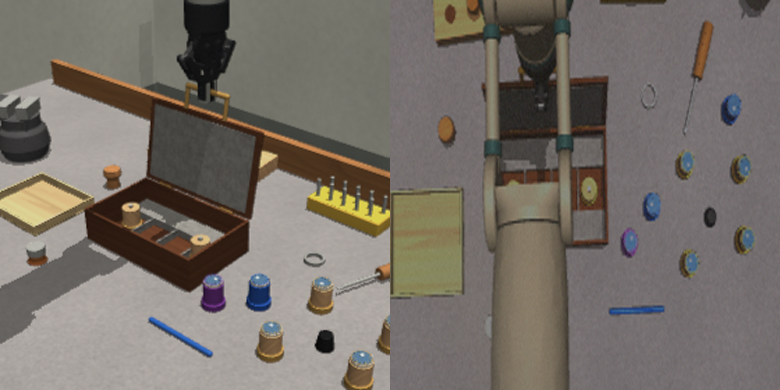

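The lid leans back past upright. Two bare holders show in the end pockets (crop px (131,213) and (200,243)). I release the bar and lift clear.

Request:
apply_moves(
  deltas=[20, 0, 0, 0, 0, 20, 0, 0, 0, 0, 20, 0, 0, 0, 0, 20, 0, 0, -20, 0, 20, 0, 0, -45, 0, 20, 0, 0, -60, 0, 40, 0, -100, -60, 0, 40, 0, -200, -60, 0, 40, 0, -250, -60, 0, 40, 0, -250, -60, 0, 40, 0, -250, -60, 0, 40, 0, -250, -60, 0],
)

```text
clock: 8.67
position: [0.434, 0.0904, 0.317]
ee_rot: [0.0, 0.696, 0.718, -0.001]
contact_force: [-0.4, 0.1, 1.2]
width: 0.0399
gripper_force: 0.0
```

```bash
cat >> h.py <<'E'
def look(qs,im):
    for q,z in qs: print(q,[(round(d["score"],2),np.round(d["point"]).tolist(),np.round(at_z(d["point"],im,z)[:2],4).tolist()) for d in place_of(q,im)])
E
python3 - <<'E'
from h import *
np.set_printoptions(precision=4,suppress=True)
print(get_state()["position"])
t=get_image("top"); s=get_image("side"); w=get_image("wrist"); save(w,"wrist2")
for im in (t,s,w): look([("bare1_mid",.03),("dial1_mid",.025),("pocket1",.005),("lid_hinge",.0655)],im)
print([case(0,y) for y in (-.093,-.031,.031,.093)])
b=t["frame"][120:300,230:470,::-1]; cv2.imwrite('pics/s2.png',np.hstack([cv2.resize(w["frame"][:,:,::-1],(400,400),interpolation=2)[:, :],cv2.resize(b,(400,400),interpolation=2)]))
E
```

```text
[0.434  0.0904 0.317 ]
bare1_mid [(0.71, [366.0, 163.0], [0.7002, -0.1256]), (0.56, [323.0, 210.0], [0.5551, 0.006]), (0.56, [440.0, 226.0], [0.5057, -0.346])]
dial1_mid [(0.68, [264.0, 209.0], [0.5604, 0.1844]), (0.62, [399.0, 241.0], [0.4609, -0.2226]), (0.59, [304.0, 209.0], [0.5609, 0.0619]), (0.59, [261.0, 204.0], [0.5766, 0.194])]
pocket1 [(0.81, [262.0, 209.0], [0.5632, 0.1952]), (0.68, [286.0, 206.0], [0.5711, 0.1201]), (0.61, [306.0, 207.0], [0.5666, 0.0573])]
lid_hinge [(0.85, [293.0, 177.0], [0.6517, 0.0943])]
bare1_mid [(0.63, [326.0, 199.0], [0.5664, 0.0024])]
dial1_mid [(0.82, [374.0, 265.0], [0.4624, -0.2281])]
pocket1 [(0.77, [325.0, 207.0], [0.5659, 0.0045]), (0.77, [290.0, 190.0], [0.5654, 0.1272]), (0.61, [308.0, 202.0], [0.5548, 0.0536]), (0.55, [270.0, 182.0], [0.5546, 0.1951])]
lid_hinge [(0.56, [317.0, 161.0], [0.6439, 0.104]), (0.34, [300.0, 194.0], [0.5054, 0.0278])]
bare1_mid [(0.69, [409.0, 220.0], [0.5632, 0.0073]), (0.51, [296.0, 266.0], [0.3966, -0.076]), (0.27, [411.0, 177.0], [0.5579, 0.0724])]
dial1_mid [(0.87, [334.0, 339.0], [0.4627, -0.2233]), (0.22, [366.0, 355.0], [0.5219, -0.2564])]
pocket1 [(0.96, [406.0, 215.0], [0.5664, 0.0049]), (0.94, [411.0, 178.0], [0.5663, 0.0652]), (0.77, [422.0, 89.0], [0.565, 0.1893])]
lid_hinge [(0.75, [489.0, 167.0], [0.6437, 0.0976]), (0.27, [425.0, 94.0], [0.55, 0.1828])]
[array([0.5669, 0.0005]), array([0.565 , 0.0625]), array([0.563 , 0.1245]), array([0.5611, 0.1865])]
```

View pics/s2.png

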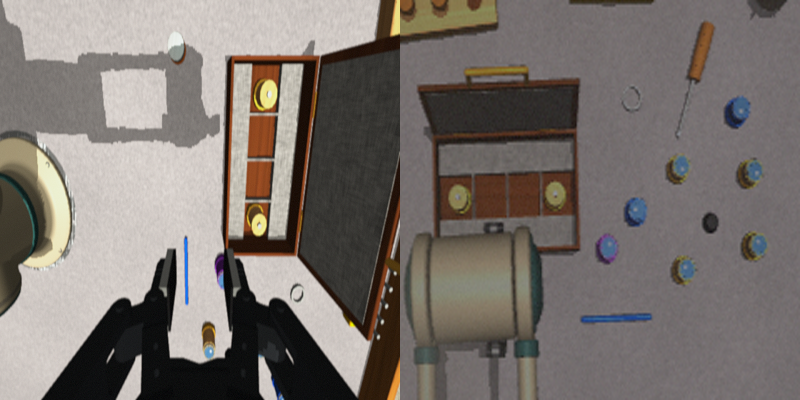

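```bash
sed -i 's/C=np.array(\[.564,.0935\])/C=np.array([.566,.0965])/; s/YAW=np.radians(1.8)/YAW=np.radians(1.6)/' h.py
python3 - <<'E'
from h import *
go(.566,.005,.16)
E
```

```text
delta [-90.2 127.2 157.4] turn 0.2
```

Request:
apply_moves(
  deltas=[60, -90, 127, 157, 0, 60, -90, 127, 157, 0, 60, -90, 127, 157, 0, 60, -90, 127, 157, 0, 60, -90, 127, 157, 0, 60, -90, 127, 157, 0, 60, -90, 127, 157, 0, 60, -90, 127, 157, 0],
)

```text
clock: 10.08
position: [0.5651, 0.0053, 0.1604]
ee_rot: [-0.001, 0.696, 0.718, -0.0]
contact_force: [-0.3, 0.4, 0.9]
width: 0.0601
gripper_force: 0.0
```

Run:
```python
from h import *
w=get_image("wrist"); save(w,"wrist3"); look([("bare1_mid",.03),("pocket1",.005)],w); print(get_state()["position"])
print(proj([.566,.005,.055],w),proj([.566,.005,.03],w))
```

```text
bare1_mid [(0.9, [320.0, 195.0], [0.5655, 0.0071])]
pocket1 [(0.68, [323.0, 48.0], [0.5643, 0.1291]), (0.61, [323.0, 128.0], [0.5668, 0.0627])]
[0.56540171 0.00599545 0.16262177]
[320.00667227 206.30522238] [320.02902962 196.82979159]
```

View pics/wrist3.png

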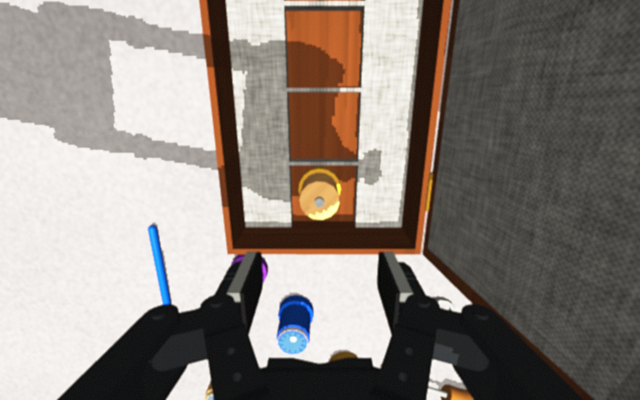

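The wrist view shows the bare holder's pin at px (319,202), which gives a position of about (0.5655, 0.0075). I descend, grip, and lift.

Request:
apply_moves(
  deltas=[56, 2, 0, 35, 0, 56, 2, 0, 70, 0, 56, 2, 0, 100, 0, 56, 2, 0, 119, 0, 56, 2, 0, 119, 0, 56, 2, 0, 119, 0, 20, 2, 0, 119, 0, 20, 2, 0, 119, 0, 20, 2, 0, 119, 0, 20, 2, 0, 119, 0, 20, 2, 0, 119, 0],
  squeeze=30,
)

```text
clock: 11.15
position: [0.5669, 0.0073, 0.0443]
ee_rot: [0.002, 0.696, 0.718, 0.001]
contact_force: [-1.8, 0.7, 6.9]
width: 0.0331
gripper_force: 29.9
```

Request:
apply_moves(
  deltas=[20, 0, 0, -15, 0, 20, 0, 0, -40, 0, 20, 0, 0, -80, 0, 20, 0, 0, -120, 0, 20, 0, 0, -125, 0],
)

```text
clock: 11.57
position: [0.5702, 0.0068, 0.1753]
ee_rot: [0.006, 0.696, 0.718, 0.005]
contact_force: [0.2, -0.0, -0.5]
width: 0.033
gripper_force: 30.4
```

Run:
```python
from h import *
go(.493,.352,.16,0);go(.493,.352,.046,0); t=get_image("top"); look([("tray",0)],t); save(t,"top3")
```

```text
delta [347.5 -66.5  13.5] turn 1.8
delta [347.7 -68.3 127.5] turn 1.8
tray [(0.72, [201.0, 230.0], [0.4975, 0.3825])]
```

Request:
apply_moves(
  deltas=[20, 348, -68, 10, 0, 20, 348, -68, 10, 0, 20, 348, -68, 10, 0, 20, 348, -68, 10, 0, 20, 348, -68, 10, 0, 20, 348, -68, 10, 0, 20, 348, -68, 10, 0, 20, 348, -68, 10, 0, 20, 348, -68, 10, 0, 20, 348, -68, 10, 0, 20, 348, -68, 10, 0, 20, 348, -68, 10, 0],
)

```text
clock: 12.67
position: [0.4859, 0.3518, 0.1554]
ee_rot: [-0.0, 0.696, 0.718, -0.002]
contact_force: [-0.2, 0.2, -1.8]
width: 0.0328
gripper_force: 30.3
```

Request:
apply_moves(
  deltas=[20, 0, 0, 30, 0, 20, 0, 0, 60, 0, 20, 0, 0, 90, 0, 20, 0, 0, 105, 0, 20, 0, 0, 112, 0, 20, 0, 0, 115, 0, 20, 0, 0, 115, 0, 45, 0, 0, 115, 0, 56, 0, 0, 115, 0, 56, 0, 0, 115, 0, 56, 0, 0, 90, 0, 56, 0, 0, 50, 0],
)

```text
clock: 13.67
position: [0.4842, 0.3509, 0.1033]
ee_rot: [-0.001, 0.696, 0.718, -0.005]
contact_force: [0.5, 0.8, 0.6]
width: 0.0561
gripper_force: 0.0
```

Run:
```python
from h import *
print(get_state()["position"])
t=get_image("top"); look([("bare1_mid",.029)],t)
go(.563,.190,.16)
```

```text
[0.48420611 0.35085587 0.10329369]
bare1_mid [(0.71, [208.0, 234.0], [0.4834, 0.3526]), (0.39, [358.0, 263.0], [0.3974, -0.0984])]
delta [-166.7   67.6  -47.7] turn 0.2
```

Request:
apply_moves(
  deltas=[56, 0, 0, -57, 0, 56, -20, 8, -57, 0, 56, -167, 68, -57, 0, 56, -167, 68, -57, 0, 56, -167, 68, -57, 0, 56, -167, 68, -57, 0, 56, -167, 68, -57, 0, 56, -167, 68, -57, 0, 56, -167, 68, -57, 0],
)

```text
clock: 14.52
position: [0.5597, 0.188, 0.1634]
ee_rot: [-0.0, 0.696, 0.718, 0.0]
contact_force: [-0.4, -0.0, -0.4]
width: 0.0561
gripper_force: 0.0
```

Run:
```python
from h import *
w=get_image("wrist"); save(w,"wrist4"); look([("bare1_mid",.03),("pocket1",.005)],w); print(get_state()["position"])
h=cv2.cvtColor(w["frame"],cv2.COLOR_RGB2HSV)
go(.563,.190,.041)
```

```text
bare1_mid []
pocket1 [(0.98, [321.0, 245.0], [0.5642, 0.1251]), (0.95, [320.0, 340.0], [0.5662, 0.0003]), (0.83, [322.0, 293.0], [0.5671, 0.0655]), (0.66, [324.0, 187.0], [0.5645, 0.1887])]
[0.55924114 0.1892466  0.16357182]
delta [  0.6   3.8 122.6] turn 0.3
```

View pics/wrist4.png

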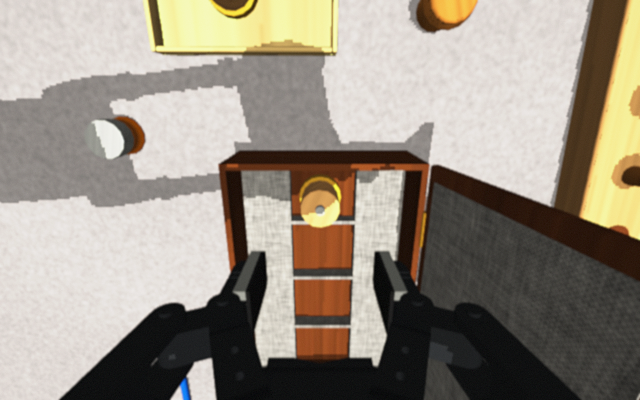

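Run:
```python
from h import *
w=get_image("wrist"); p=at_z((320,209),w,.055); print(p); go(p[0],p[1],.042)
```

```text
[0.56044652 0.18533926 0.055     ]
delta [ -4.    1.  121.6] turn 0.3
```

The pin of the second bare holder is at px (320,209), which gives (0.560, 0.185).

Request:
apply_moves(
  deltas=[56, -4, 1, 35, 0, 56, -4, 1, 70, 0, 56, -4, 1, 100, 0, 56, -4, 1, 122, 0, 56, -4, 1, 122, 0, 20, -4, 1, 122, 0, 20, -4, 1, 122, 0, 20, -4, 1, 122, 0, 20, -4, 1, 122, 0, 20, -4, 1, 122, 0],
)

```text
clock: 15.55
position: [0.5618, 0.1844, 0.0431]
ee_rot: [0.001, 0.696, 0.718, 0.001]
contact_force: [-0.4, 0.5, -1.6]
width: 0.0331
gripper_force: 29.9
```

Request:
apply_moves(
  deltas=[20, 0, 0, -20, 0, 20, 0, 0, -60, 0, 20, 0, 0, -100, 0, 20, 0, 0, -120, 0, 20, 0, 0, -120, 0],
)

```text
clock: 15.97
position: [0.5646, 0.1849, 0.1684]
ee_rot: [0.004, 0.696, 0.718, 0.005]
contact_force: [-0.2, 0.2, -1.1]
width: 0.0329
gripper_force: 30.2
```

Run:
```python
from h import *
s=get_state();print(s["position"],s["width"]);go(.49,.424,.16)
```

```text
[0.56464424 0.1848735  0.16838147] 0.03291036891235178
delta [241.3 -67.3   8.1] turn 0.2
```

Request:
apply_moves(
  deltas=[20, 241, -70, 0, 0, 20, 241, -70, 0, 0, 20, 241, -70, 0, 0, 20, 241, -70, 0, 0, 20, 241, -70, 0, 0, 20, 241, -70, 0, 0, 20, 241, -70, 0, 0, 20, 241, -70, 0, 0, 20, 241, -70, 0, 0, 20, 241, -70, 0, 0],
)

```text
clock: 16.8
position: [0.4836, 0.4214, 0.1612]
ee_rot: [0.0, 0.696, 0.718, -0.001]
contact_force: [0.8, 0.8, -0.1]
width: 0.0329
gripper_force: 30.2
```

Request:
apply_moves(
  deltas=[20, 0, 0, 30, 0, 20, 0, 0, 60, 0, 20, 0, 0, 90, 0, 20, 0, 0, 110, 0, 20, 0, 0, 117, 0, 20, 0, 0, 120, 0, 20, 0, 0, 120, 0, 45, 0, 0, 120, 0, 56, 0, 0, 120, 0, 56, 0, 0, 120, 0, 56, 0, 0, 90, 0, 56, 0, 0, 50, 0],
)

```text
clock: 17.8
position: [0.4815, 0.421, 0.1089]
ee_rot: [-0.001, 0.696, 0.718, -0.004]
contact_force: [0.9, -0.0, 0.7]
width: 0.0561
gripper_force: 0.0
```

Run:
```python
from h import *
print(get_state()["position"])
t=get_image("top"); s=get_image("side")
look([("bare1_mid",.029),("dial1_mid",.025)],t);look([("bare1_mid",.029),("dial1_mid",.025)],s)
go(.462,-.14,.20)
```

```text
[0.48145555 0.42102039 0.10894854]
bare1_mid [(0.73, [212.0, 234.0], [0.4842, 0.34])]
dial1_mid [(0.45, [398.0, 240.0], [0.4664, -0.2197])]
bare1_mid [(0.72, [212.0, 162.0], [0.4924, 0.363])]
dial1_mid [(0.91, [373.0, 262.0], [0.4685, -0.2202])]
delta [-561.5  -38.6  -88.5] turn 0.2
```

Request:
apply_moves(
  deltas=[60, 0, 0, -110, 0, 60, 0, 0, -110, 0, 60, 0, 0, -110, 0, 60, -350, -20, -200, 0, 60, -350, -20, -200, 0, 60, -350, -20, -200, 0, 60, -350, -20, -200, 0, 60, -350, -20, -200, 0, 60, -350, -20, -200, 0, 60, -350, -20, -200, 0, 60, -350, -20, -200, 0, 60, -350, -20, -200, 0],
)

```text
clock: 19.1
position: [0.4736, 0.0693, 0.3113]
ee_rot: [-0.0, 0.696, 0.718, -0.001]
contact_force: [0.8, -0.2, 0.5]
width: 0.06
gripper_force: 0.0
```

Run:
```python
from h import *
print(get_state()["position"]);go(.50,-.30,.32)
```

```text
[0.47359119 0.06927706 0.31127684]
delta [-369.9   15.4   -8.2] turn 0.1
```

Request:
apply_moves(
  deltas=[60, -370, 15, -8, 0, 60, -370, 15, -8, 0, 60, -370, 15, -8, 0, 60, -370, 15, -8, 0, 60, -370, 15, -8, 0, 60, -370, 15, -8, 0, 60, -370, 15, -8, 0, 60, -370, 15, -8, 0, 60, -370, 15, -8, 0, 60, -370, 15, -8, 0, 60, -370, 15, -8, 0, 60, -370, 15, -8, 0],
)

```text
clock: 20.1
position: [0.5005, -0.2963, 0.3181]
ee_rot: [-0.002, 0.696, 0.718, 0.0]
contact_force: [0.2, 0.0, 0.1]
width: 0.0603
gripper_force: 0.0
```

Run:
```python
from h import *
print(get_state()["position"],get_state()["qpos"])
w=get_image("wrist");save(w,"wrist5"); look([("dial1_mid",.025),("loupe",0)],w)
```

```text
[ 0.5004769  -0.2963446   0.31811786] [-6.54752587e-01  2.58399901e-01  1.35906371e+00  8.98072470e-04
  1.52785012e+00 -6.85561905e-01]
dial1_mid [(0.91, [293.0, 105.0], [0.463, -0.2225])]
loupe [(0.72, [339.0, 146.0], [0.5291, -0.2785])]
```

View pics/wrist5.png

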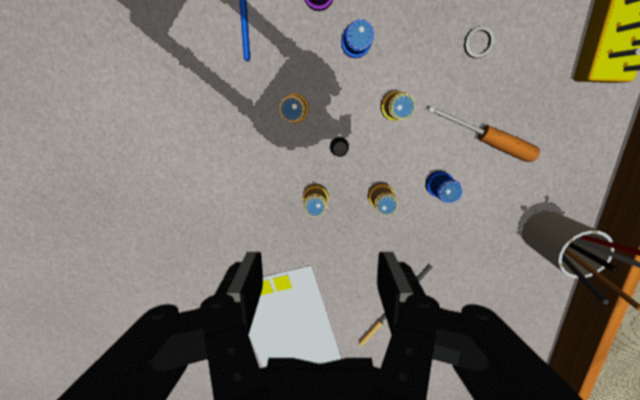

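The dial tops are at wrist px (292,108), (402,106), (315,205) and (386,204). The blue holders are at (358,35) and (450,190), and the loupe is at (339,146).

Run:
```python
from h import *
w=get_image("wrist")
for p in [(292,108),(402,106),(315,205),(386,204)]: print(at_z(p,w,.05))
a=at_z((292,108),w,.05); go(a[0],a[1],.15)
```

```text
[ 0.46442284 -0.22481335  0.05      ]
[ 0.60233839 -0.2177316   0.05      ]
[ 0.4970858  -0.35323533  0.05      ]
[ 0.59598024 -0.34837848  0.05      ]
delta [ 71.7 -34.2 169.8] turn 0.3
```

Request:
apply_moves(
  deltas=[60, 72, -34, 170, 0, 60, 72, -34, 170, 0, 60, 72, -34, 170, 0, 60, 72, -34, 170, 0, 60, 72, -34, 170, 0, 60, 72, -34, 170, 0, 60, 72, -34, 170, 0, 60, 72, -34, 170, 0],
)

```text
clock: 20.97
position: [0.4667, -0.227, 0.1517]
ee_rot: [0.002, 0.696, 0.718, 0.0]
contact_force: [0.5, -0.3, 0.1]
width: 0.0598
gripper_force: 0.0
```

Run:
```python
from h import *
w=get_image("wrist");save(w,"w6");look([("dial1_mid",.025)],w); print(get_state()["position"])
```

```text
dial1_mid [(0.95, [316.0, 196.0], [0.4646, -0.2257])]
[ 0.46678412 -0.22753961  0.15197671]
```

Request:
apply_moves(
  deltas=[60, 2, -2, 35, 0, 60, 2, -2, 70, 0, 60, 2, -2, 100, 0, 60, 2, -2, 114, 0, 60, 2, -2, 114, 0, 20, 2, -2, 114, 0, 20, 2, -2, 114, 0, 20, 2, -2, 114, 0, 20, 2, -2, 114, 0, 20, 2, -2, 114, 0, 20, 2, -2, 114, 0],
  squeeze=25,
)

```text
clock: 21.98
position: [0.4643, -0.2254, 0.0376]
ee_rot: [0.002, 0.696, 0.718, 0.0]
contact_force: [0.3, -0.8, 6.5]
width: 0.033
gripper_force: 25.6
```

Request:
apply_moves(
  deltas=[20, 0, 0, -15, 0, 20, 0, 0, -50, 0, 20, 0, 0, -90, 0, 20, 0, 0, -120, 0, 20, 0, 0, -125, 0, 20, 0, 0, -125, 0],
)

```text
clock: 22.48
position: [0.464, -0.2249, 0.1635]
ee_rot: [0.003, 0.696, 0.718, 0.001]
contact_force: [-0.2, -0.5, -1.6]
width: 0.033
gripper_force: 25.5
```

```bash
sed -i 's/C=np.array(.*; *$//' h.py
python3 - <<'E'
from h import *
s=get_state();print(s["position"],s["width"],s["gripper_force"])
print([case(0,y) for y in (.093,.031,-.031,-.093)])
for y in (.190,): go(.564,y,.164)
E
```

```text
[ 0.4640062  -0.22486814  0.16345776] 0.03299986131086098 25.451737940311432
[array([0.56340329, 0.18946374]), array([0.56513443, 0.12748791]), array([0.56686557, 0.06551209]), array([0.56859671, 0.00353626])]
delta [411.5 113.   -1.4] turn 0.2
```

Request:
apply_moves(
  deltas=[20, 410, 113, 0, 0, 20, 410, 113, 0, 0, 20, 410, 113, 0, 0, 20, 410, 113, 0, 0, 20, 410, 113, 0, 0, 20, 410, 113, 0, 0, 20, 410, 113, 0, 0, 20, 410, 113, 0, 0, 20, 410, 113, 0, 0, 20, 410, 113, 0, 0, 20, 410, 113, 0, 0, 20, 410, 113, 0, 0],
)

```text
clock: 23.48
position: [0.5619, 0.1921, 0.1583]
ee_rot: [-0.001, 0.694, 0.72, -0.001]
contact_force: [-0.2, -0.6, -1.2]
width: 0.0331
gripper_force: 25.4
```

Request:
apply_moves(
  deltas=[20, 0, 0, 0, 0, 20, 0, 0, 0, 0],
)

```text
clock: 23.65
position: [0.5616, 0.1878, 0.1594]
ee_rot: [-0.001, 0.696, 0.718, -0.002]
contact_force: [0.4, 0.0, -0.7]
width: 0.0333
gripper_force: 25.4
```

Run:
```python
from h import *
s=get_state();print(s["position"],s["width"],s["gripper_force"],s["contact_force"]); go(.564,.188,.0425)
```

```text
[0.56157134 0.18780528 0.15938248] 0.03332883651724948 25.42691856622696 [ 0.38954937  0.01276659 -0.67472848]
delta [  0.3   2.8 116.9] turn 0.2
```

Request:
apply_moves(
  deltas=[20, 0, 2, 30, 0, 20, 0, 2, 60, 0, 20, 0, 2, 90, 0, 20, 0, 2, 108, 0, 20, 0, 2, 114, 0, 20, 0, 2, 116, 0, 20, 0, 2, 117, 0, 20, 0, 2, 117, 0],
)

```text
clock: 24.32
position: [0.5659, 0.1888, 0.045]
ee_rot: [0.001, 0.696, 0.718, 0.001]
contact_force: [0.0, -0.2, -1.0]
width: 0.0331
gripper_force: 25.4
```

Request:
apply_moves(
  deltas=[20, 0, 0, 1, 0, 20, 0, 0, 1, 0],
)

```text
clock: 24.48
position: [0.5656, 0.1893, 0.044]
ee_rot: [0.001, 0.696, 0.718, 0.001]
contact_force: [1.2, -0.8, -0.1]
width: 0.0329
gripper_force: 25.4
```

Request:
apply_moves(
  deltas=[20, 0, 0, 1, 0, 20, 0, 0, 1, 0],
)

```text
clock: 24.65
position: [0.5654, 0.1895, 0.0426]
ee_rot: [0.001, 0.696, 0.718, 0.001]
contact_force: [-0.5, 0.3, 2.5]
width: 0.0331
gripper_force: 25.8
```

Request:
apply_moves(
  deltas=[20, 0, 0, 1, 0, 20, 0, 0, 1, 0, 36, 0, 0, 1, 0, 45, 0, 0, 1, 0, 56, 0, 0, 1, 0, 56, 0, 0, 1, 0, 56, 0, 0, -30, 0, 56, 0, 0, -70, 0, 56, 0, 0, -110, 0, 56, 0, 0, -130, 0],
)

```text
clock: 25.48
position: [0.5668, 0.1897, 0.1763]
ee_rot: [0.002, 0.696, 0.718, 0.003]
contact_force: [0.7, 0.5, 0.3]
width: 0.0566
gripper_force: 0.0
```

Run:
```python
from h import *
w=get_image("wrist");save(w,"w7");look([("dial1_mid",.03)],w); print(get_state()["position"])
t=get_image("top"); look([("dial1_mid",.025)],t); go(.602,-.218,.15)
```

```text
dial1_mid [(0.71, [315.0, 188.0], [0.5644, 0.1927])]
[0.5676145  0.18992118 0.1764458 ]
dial1_mid [(0.38, [262.0, 206.0], [0.5708, 0.19])]
delta [-408.2   24.6   21.7] turn 0.2
```

Request:
apply_moves(
  deltas=[60, -260, 0, 0, 0, 60, -260, 0, 0, 0, 60, -260, 0, 0, 0, 60, -260, 0, 0, 0, 60, -260, 0, 0, 0, 60, -260, 0, 0, 0, 60, -408, 25, 20, 0, 60, -408, 25, 20, 0, 60, -408, 25, 20, 0, 60, -408, 25, 20, 0, 60, -408, 25, 20, 0, 60, -408, 25, 20, 0],
)

```text
clock: 26.68
position: [0.6012, -0.2192, 0.1484]
ee_rot: [-0.003, 0.697, 0.717, -0.001]
contact_force: [0.5, 0.7, 0.4]
width: 0.06
gripper_force: 0.0
```

Request:
apply_moves(
  deltas=[60, 0, 0, 0, 0, 60, 0, 0, 0, 0, 60, 0, 0, 0, 0],
)

```text
clock: 26.93
position: [0.6021, -0.216, 0.1514]
ee_rot: [-0.001, 0.695, 0.719, 0.0]
contact_force: [0.5, 0.5, 0.3]
width: 0.0599
gripper_force: 0.0
```

Run:
```python
from h import *
w=get_image("wrist");save(w,"w8");look([("dial1_mid",.025)],w); print(get_state()["position"])
d=place_of("dial1_mid",w)[0]["point"]; a=at_z(d,w,.025); go(a[0],a[1],.038)
```

```text
dial1_mid []
[ 0.60250655 -0.21630728  0.15193111]Traceback (most recent call last):
  File "<stdin>", line 3, in <module>
IndexError: list index out of range
```

View pics/w8.png

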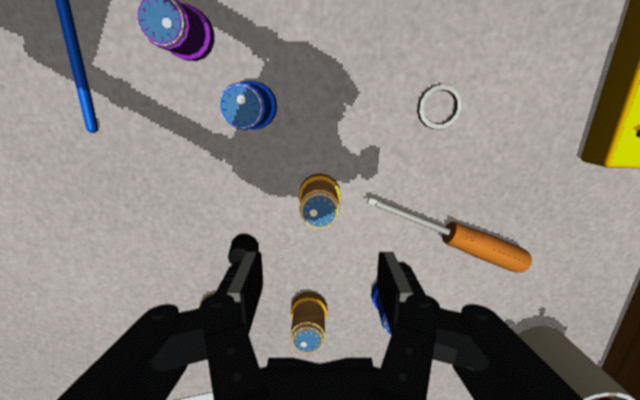

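Dial B's top is at px (319,209), and the burnisher tip is at about (370,200), just outside the right finger.

Run:
```python
from h import *
w=get_image("wrist"); a=at_z((319,209),w,.05); print(a, at_z((370,200),w,.008)); go(a[0],a[1],.038)
```

```text
[ 0.60295995 -0.21808379  0.05      ] [ 0.65142499 -0.22299414  0.008     ]
delta [ -1.3   0.2 114.1] turn 0.3
```

Request:
apply_moves(
  deltas=[48, -2, 0, 35, 0, 48, -2, 0, 70, 0, 48, -2, 0, 100, 0, 48, -2, 0, 114, 0, 48, -2, 0, 114, 0, 20, -2, 0, 114, 0, 20, -2, 0, 114, 0, 20, -2, 0, 114, 0, 20, -2, 0, 114, 0, 20, -2, 0, 114, 0, 20, -2, 0, 114, 0],
  squeeze=25,
)

```text
clock: 28.05
position: [0.603, -0.2199, 0.0385]
ee_rot: [0.001, 0.696, 0.718, 0.0]
contact_force: [0.0, 0.2, -1.9]
width: 0.0329
gripper_force: 28.2
```

Request:
apply_moves(
  deltas=[20, 0, 0, -15, 0, 20, 0, 0, -50, 0, 20, 0, 0, -90, 0, 20, 0, 0, -120, 0, 20, 0, 0, -125, 0, 20, 0, 0, -125, 0],
)

```text
clock: 28.55
position: [0.6041, -0.2205, 0.1661]
ee_rot: [0.003, 0.696, 0.718, 0.001]
contact_force: [0.9, -0.1, -1.9]
width: 0.0328
gripper_force: 28.4
```

Run:
```python
from h import *
s=get_state();print(s["position"],s["width"],s["gripper_force"]); go(.565,.126,.164)
```

```text
[ 0.60414513 -0.22051694  0.16606259] 0.03278293034696571 28.416716158390045
delta [347.6 -28.3   0.8] turn 0.2
```

Request:
apply_moves(
  deltas=[20, 100, -28, 0, 0, 20, 347, -28, 0, 0, 20, 347, -28, 0, 0, 20, 347, -28, 0, 0, 20, 347, -28, 0, 0, 20, 347, -28, 0, 0, 20, 347, -28, 0, 0, 20, 347, -28, 0, 0, 20, 347, -28, 0, 0, 20, 347, -28, 0, 0, 20, 347, -28, 0, 0, 20, 347, -28, 0, 0],
  squeeze=22,
)

```text
clock: 29.55
position: [0.563, 0.1253, 0.1613]
ee_rot: [-0.001, 0.696, 0.718, -0.001]
contact_force: [-0.6, 0.4, -1.5]
width: 0.0331
gripper_force: 28.4
```

Request:
apply_moves(
  deltas=[20, 0, 0, 0, 0, 20, 0, 0, 0, 0],
)

```text
clock: 29.72
position: [0.5638, 0.1247, 0.1623]
ee_rot: [-0.0, 0.697, 0.717, -0.0]
contact_force: [0.2, -1.0, -1.5]
width: 0.033
gripper_force: 28.4
```

Run:
```python
from h import *
s=get_state();print(s["position"],s["width"],s["gripper_force"],s["contact_force"]); go(.565,.126,.0425)
```

```text
[0.56380472 0.12474231 0.16226825] 0.03303969636815237 28.365440368652344 [ 0.15313876 -0.96212267 -1.52258881]
delta [  1.3   1.3 119.8] turn 0.1
```

Request:
apply_moves(
  deltas=[20, 0, 1, 30, 0, 20, 0, 1, 60, 0, 20, 0, 1, 90, 0, 20, 0, 1, 108, 0, 20, 0, 1, 115, 0, 20, 0, 1, 118, 0, 20, 0, 1, 119, 0, 20, 0, 1, 119, 0],
)

```text
clock: 30.38
position: [0.5659, 0.126, 0.0448]
ee_rot: [0.001, 0.696, 0.718, 0.001]
contact_force: [0.5, -0.7, -1.3]
width: 0.033
gripper_force: 28.4
```

Request:
apply_moves(
  deltas=[20, 0, 0, 1, 0, 20, 0, 0, 1, 0],
)

```text
clock: 30.55
position: [0.5657, 0.1263, 0.0439]
ee_rot: [0.001, 0.696, 0.718, 0.001]
contact_force: [1.0, -0.7, -1.6]
width: 0.0329
gripper_force: 28.4
```

Request:
apply_moves(
  deltas=[20, 0, 0, 1, 0, 20, 0, 0, 1, 0],
)

```text
clock: 30.72
position: [0.5656, 0.1263, 0.0431]
ee_rot: [0.001, 0.696, 0.718, 0.001]
contact_force: [-0.8, -0.2, 4.5]
width: 0.0331
gripper_force: 28.8
```

Request:
apply_moves(
  deltas=[20, 0, 0, 1, 0, 20, 0, 0, 1, 0],
)

```text
clock: 30.88
position: [0.5655, 0.1264, 0.043]
ee_rot: [0.001, 0.696, 0.718, 0.001]
contact_force: [-2.4, -0.6, 10.9]
width: 0.0329
gripper_force: 29.6
```

Seated. I release and go to dial C.

Request:
apply_moves(
  deltas=[36, 0, 0, 0, 0, 45, 0, 0, 0, 0, 56, 0, 0, 0, 0, 56, 0, 0, 0, 0, 56, 0, 0, -30, 0, 56, 0, 0, -70, 0, 56, 0, 0, -110, 0, 56, 0, 0, -125, 0],
)

```text
clock: 31.55
position: [0.5675, 0.1266, 0.1709]
ee_rot: [0.003, 0.696, 0.718, 0.003]
contact_force: [0.5, -0.1, 1.1]
width: 0.0559
gripper_force: 0.0
```

Run:
```python
from h import *
w=get_image("wrist");save(w,"w9");look([("dial1_mid",.03)],w)
t=get_image("top"); s=get_image("side"); look([("dial1_mid",.025)],t);look([("dial1_mid",.025)],s); go(.497,-.353,.152)
```

```text
dial1_mid [(0.72, [319.0, 120.0], [0.5671, 0.192])]
dial1_mid [(0.48, [261.0, 206.0], [0.5693, 0.193])]
dial1_mid [(0.65, [273.0, 174.0], [0.5655, 0.192])]
delta [-476.8  -81.4   12.2] turn 0.2
```

Request:
apply_moves(
  deltas=[60, -477, -81, 12, 0, 60, -477, -81, 12, 0, 60, -477, -81, 12, 0, 60, -477, -81, 12, 0, 60, -477, -81, 12, 0, 60, -477, -81, 12, 0, 60, -477, -81, 12, 0, 60, -477, -81, 12, 0, 60, -477, -81, 12, 0, 60, -477, -81, 12, 0, 60, -477, -81, 12, 0, 60, -477, -81, 12, 0],
)

```text
clock: 32.85
position: [0.4971, -0.3568, 0.1513]
ee_rot: [-0.001, 0.697, 0.717, -0.001]
contact_force: [0.7, 0.4, -0.4]
width: 0.0601
gripper_force: 0.0
```

Request:
apply_moves(
  deltas=[60, 0, 0, 0, 0, 60, 0, 0, 0, 0, 60, 0, 0, 0, 0],
)

```text
clock: 33.1
position: [0.4979, -0.3519, 0.1519]
ee_rot: [-0.002, 0.696, 0.718, 0.0]
contact_force: [-0.3, -0.0, -1.2]
width: 0.0603
gripper_force: 0.0
```

Run:
```python
from h import *
w=get_image("wrist");save(w,"w10");look([("dial1_mid",.025)],w); print(get_state()["position"])
print(proj([.497,-.353,.05],w))
# dial blob near expected
h=cv2.cvtColor(w["frame"],cv2.COLOR_RGB2HSV); m=((h[:,:,0]>95)&(h[:,:,0]<118)&(h[:,:,1]>60)).astype(np.uint8); n,l,st,c=cv2.connectedComponentsWithStats(m)
for i in range(1,n):
  if st[i,4]>150: print(st[i],c[i],at_z(c[i],w,.05)[:2])
```

```text
dial1_mid []
[ 0.49856738 -0.35132658  0.15278721]
[317.77857697 208.88450302]
[ 495  152   79   53 2742] [532.73595915 178.40007294] [ 0.66371043 -0.32222218]
[424 194  33  31 612] [440.33333333 208.78267974] [ 0.59584178 -0.34967937]
[301 197  31  30 581] [315.57659208 212.0172117 ] [ 0.4952962  -0.35576302]
```

View pics/w10.png

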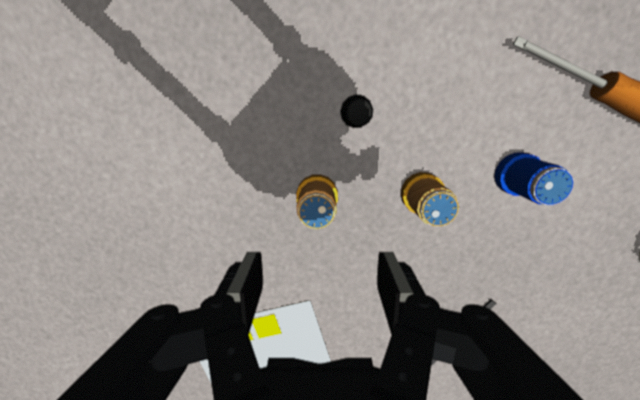

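Dial C's top is at (316,211) and D's at (440,209), about 100 mm apart.

Request:
apply_moves(
  deltas=[56, -3, -3, 35, 0, 56, -3, -3, 70, 0, 56, -3, -3, 100, 0, 56, -3, -3, 114, 0, 56, -3, -3, 114, 0, 20, -3, -3, 114, 0, 20, -3, -3, 114, 0, 20, -3, -3, 114, 0, 20, -3, -3, 114, 0, 20, -3, -3, 114, 0, 20, -3, -3, 114, 0],
  squeeze=22,
)

```text
clock: 34.12
position: [0.4966, -0.3565, 0.041]
ee_rot: [0.001, 0.696, 0.718, 0.0]
contact_force: [0.7, 1.0, 3.8]
width: 0.033
gripper_force: 23.1
```

Request:
apply_moves(
  deltas=[20, 0, 0, -15, 0, 20, 0, 0, -50, 0, 20, 0, 0, -90, 0, 20, 0, 0, -120, 0, 20, 0, 0, -125, 0, 20, 0, 0, -125, 0],
)

```text
clock: 34.62
position: [0.4969, -0.3573, 0.1677]
ee_rot: [0.003, 0.696, 0.718, 0.0]
contact_force: [-0.6, 0.3, -1.6]
width: 0.0333
gripper_force: 22.8
```

Run:
```python
from h import *
s=get_state();print(s["position"],s["width"],s["gripper_force"]); go(.566,.064,.164)
```

```text
[ 0.49694513 -0.35731455  0.16765955] 0.03326844289219904 22.82203495502472
delta [419.   82.1   2.2] turn 0.2
```

Request:
apply_moves(
  deltas=[20, 419, 82, 0, 0, 20, 419, 82, 0, 0, 20, 419, 82, 0, 0, 20, 419, 82, 0, 0, 20, 419, 82, 0, 0, 20, 419, 82, 0, 0, 20, 419, 82, 0, 0, 20, 419, 82, 0, 0, 20, 419, 82, 0, 0, 20, 419, 82, 0, 0, 20, 419, 82, 0, 0, 20, 419, 82, 0, 0],
)

```text
clock: 35.62
position: [0.5635, 0.0685, 0.1625]
ee_rot: [-0.002, 0.694, 0.72, -0.001]
contact_force: [-0.1, -0.2, -2.5]
width: 0.0329
gripper_force: 22.7
```

Request:
apply_moves(
  deltas=[20, 0, 0, 0, 0, 20, 0, 0, 0, 0],
)

```text
clock: 35.78
position: [0.5638, 0.0641, 0.1634]
ee_rot: [-0.001, 0.696, 0.718, -0.001]
contact_force: [-0.4, 0.3, -0.9]
width: 0.0331
gripper_force: 22.7
```

Run:
```python
from h import *
w=get_image("wrist");save(w,"w11");look([("pocket1",.005)],w);look([("dial1_mid",.03)],w)
s=get_state();print(s["position"],s["width"],s["gripper_force"],s["contact_force"]); go(.566,.064,.0425)
```

```text
pocket1 [(0.86, [324.0, 184.0], [0.5688, 0.0677])]
dial1_mid [(0.68, [326.0, 38.0], [0.5646, 0.191])]
[0.56436764 0.06364512 0.16432812] 0.03303575930278218 22.732416093349457 [-0.47551316 -0.52078263 -1.79751567]
delta [  0.3   1.7 121.8] turn 0.1
```

Request:
apply_moves(
  deltas=[20, 0, 1, 30, 0, 20, 0, 1, 60, 0, 20, 0, 1, 90, 0, 20, 0, 1, 108, 0, 20, 0, 1, 115, 0, 20, 0, 1, 118, 0, 20, 0, 1, 119, 0, 20, 0, 1, 119, 0, 20, 0, 1, 120, 0, 20, 0, 1, 120, 0],
)

```text
clock: 36.77
position: [0.5672, 0.0649, 0.046]
ee_rot: [0.001, 0.696, 0.718, 0.001]
contact_force: [-0.4, -1.2, 0.6]
width: 0.0331
gripper_force: 23.0
```

Request:
apply_moves(
  deltas=[20, 0, 0, 1, 0, 20, 0, 0, 1, 0],
)

```text
clock: 36.93
position: [0.5672, 0.0649, 0.0459]
ee_rot: [0.002, 0.696, 0.718, 0.001]
contact_force: [-1.7, -1.2, 8.6]
width: 0.0334
gripper_force: 23.7
```

Request:
apply_moves(
  deltas=[36, 0, 0, 0, 0, 45, 0, 0, 0, 0, 56, 0, 0, 0, 0, 56, 0, 0, 0, 0, 56, 0, 0, -30, 0, 56, 0, 0, -70, 0, 56, 0, 0, -110, 0, 56, 0, 0, -120, 0],
)

```text
clock: 37.6
position: [0.5692, 0.0653, 0.1698]
ee_rot: [0.004, 0.696, 0.718, 0.004]
contact_force: [1.3, 0.9, 0.9]
width: 0.0561
gripper_force: 0.0
```

Run:
```python
from h import *
w=get_image("wrist");save(w,"w12");look([("dial1_mid",.03)],w)
go(.596,-.351,.152)
```

```text
dial1_mid [(0.94, [319.0, 39.0], [0.5666, 0.1927])]
delta [-417.    15.1   14.8] turn 0.2
```

Request:
apply_moves(
  deltas=[60, -417, 15, 15, 0, 60, -417, 15, 15, 0, 60, -417, 15, 15, 0, 60, -417, 15, 15, 0, 60, -417, 15, 15, 0, 60, -417, 15, 15, 0, 60, -417, 15, 15, 0, 60, -417, 15, 15, 0, 60, -417, 15, 15, 0, 60, -417, 15, 15, 0, 60, -417, 15, 15, 0, 60, -417, 15, 15, 0],
)

```text
clock: 38.7
position: [0.5922, -0.353, 0.145]
ee_rot: [-0.002, 0.697, 0.717, -0.0]
contact_force: [-0.7, 1.2, -0.7]
width: 0.0603
gripper_force: 0.0
```

Request:
apply_moves(
  deltas=[60, 0, 0, 0, 0, 60, 0, 0, 0, 0, 60, 0, 0, 0, 0],
)

```text
clock: 38.95
position: [0.5935, -0.3491, 0.1481]
ee_rot: [-0.001, 0.695, 0.719, 0.0]
contact_force: [-0.3, 0.7, -0.2]
width: 0.0597
gripper_force: 0.0
```

Run:
```python
from h import *
w=get_image("wrist");save(w,"w13");look([("dial1_mid",.025)],w); print(get_state()["position"])
h=cv2.cvtColor(w["frame"],cv2.COLOR_RGB2HSV); m=((h[:,:,0]>95)&(h[:,:,0]<118)&(h[:,:,1]>60)).astype(np.uint8); n,l,st,c=cv2.connectedComponentsWithStats(m)
for i in range(1,n):
  if st[i,4]>150:
    a=at_z(c[i],w,.05); print(st[i],c[i],a[:2]); go(a[0],a[1],.038)
```

```text
dial1_mid []
[ 0.59387037 -0.34950395  0.14877494]
[ 394  153   59   53 2169] [422.97740894 179.10788382] [ 0.67273791 -0.32187592]
delta [ 25.   79.8 110.8] turn 0.3
[305 196  33  30 608] [321.48355263 210.00822368] [ 0.59573392 -0.34987585]
delta [ -0.5   1.9 110.8] turn 0.3
```

Request:
apply_moves(
  deltas=[48, -1, 2, 35, 0, 48, -1, 2, 70, 0, 48, -1, 2, 100, 0, 48, -1, 2, 111, 0, 48, -1, 2, 111, 0, 20, -1, 2, 111, 0, 20, -1, 2, 111, 0, 20, -1, 2, 111, 0, 20, -1, 2, 111, 0, 20, -1, 2, 111, 0, 20, -1, 2, 111, 0],
  squeeze=22,
)

```text
clock: 39.97
position: [0.5963, -0.3524, 0.039]
ee_rot: [0.001, 0.696, 0.718, 0.0]
contact_force: [0.6, 0.2, 3.1]
width: 0.0334
gripper_force: 26.1
```

Request:
apply_moves(
  deltas=[20, 0, 0, -15, 0, 20, 0, 0, -50, 0, 20, 0, 0, -90, 0, 20, 0, 0, -120, 0, 20, 0, 0, -125, 0, 20, 0, 0, -125, 0],
)

```text
clock: 40.47
position: [0.5971, -0.353, 0.1662]
ee_rot: [0.003, 0.696, 0.718, 0.001]
contact_force: [0.7, 0.0, -1.5]
width: 0.0331
gripper_force: 25.7
```

Run:
```python
from h import *
s=get_state();print(s["position"],s["width"],s["gripper_force"]); go(.567,.002,.164)
```

```text
[ 0.59709911 -0.35304158  0.1662413 ] 0.03312203768142946 25.70540338754654
delta [355.8 -19.    0.7] turn 0.2
```

Request:
apply_moves(
  deltas=[20, 356, -19, 0, 0, 20, 356, -19, 0, 0, 20, 356, -19, 0, 0, 20, 356, -19, 0, 0, 20, 356, -19, 0, 0, 20, 356, -19, 0, 0, 20, 356, -19, 0, 0, 20, 356, -19, 0, 0, 20, 356, -19, 0, 0, 20, 356, -19, 0, 0, 20, 356, -19, 0, 0, 20, 356, -19, 0, 0],
)

```text
clock: 41.47
position: [0.565, 0.0027, 0.1614]
ee_rot: [-0.001, 0.696, 0.718, -0.001]
contact_force: [-0.2, 0.3, -1.0]
width: 0.0331
gripper_force: 25.7
```

Request:
apply_moves(
  deltas=[20, 0, 0, 0, 0, 20, 0, 0, 0, 0],
)

```text
clock: 41.63
position: [0.5656, 0.0018, 0.1622]
ee_rot: [-0.0, 0.697, 0.717, -0.0]
contact_force: [0.7, 1.3, -0.5]
width: 0.0332
gripper_force: 25.7
```

Run:
```python
from h import *
w=get_image("wrist");save(w,"w14");look([("pocket1",.005)],w)
s=get_state();print(s["position"],s["width"],s["gripper_force"],s["contact_force"]); go(.567,.002,.0435)
```

```text
pocket1 [(0.8, [321.0, 186.0], [0.5672, 0.0033])]
[0.56569956 0.00201999 0.16243936] 0.03310365792933671 25.6577530503273 [-0.70833031  0.41000665 -0.87127839]
delta [-1.000e-01  1.300e+00  1.189e+02] turn 0.1
```

View pics/w14.png

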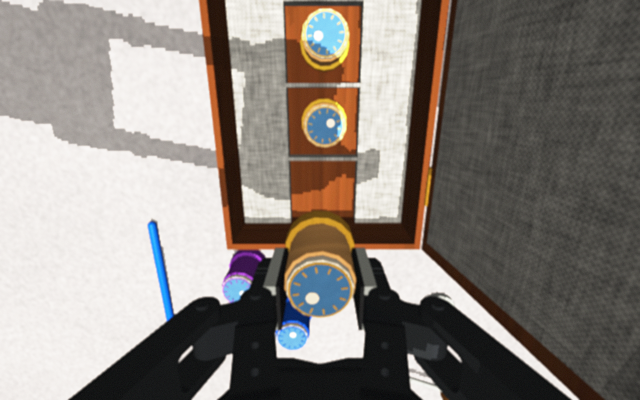

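The dials in pockets 2 and 3 stand upright at (325,35) and (325,122). Pocket 4, at row 190, is free and lines up with the held holder.

Request:
apply_moves(
  deltas=[20, 1, 1, 30, 0, 20, 1, 1, 60, 0, 20, 1, 1, 90, 0, 20, 1, 1, 108, 0, 20, 1, 1, 115, 0, 20, 1, 1, 118, 0, 20, 1, 1, 119, 0, 20, 1, 1, 119, 0, 20, 1, 1, 120, 0, 20, 1, 1, 120, 0],
)

```text
clock: 42.57
position: [0.568, 0.0038, 0.0439]
ee_rot: [0.001, 0.696, 0.718, 0.001]
contact_force: [-0.1, 0.2, 2.3]
width: 0.0333
gripper_force: 26.0
```

Request:
apply_moves(
  deltas=[20, 0, 0, 1, 0, 20, 0, 0, 1, 0],
)

```text
clock: 42.73
position: [0.5681, 0.0039, 0.0439]
ee_rot: [0.002, 0.696, 0.718, 0.001]
contact_force: [-1.6, -0.5, 10.1]
width: 0.0329
gripper_force: 26.7
```

Request:
apply_moves(
  deltas=[36, 0, 0, 0, 0, 45, 0, 0, 0, 0, 56, 0, 0, 0, 0, 56, 0, 0, 0, 0, 56, 0, 0, -30, 0, 56, 0, 0, -70, 0, 56, 0, 0, -110, 0, 56, 0, -60, -160, 0, 30, 90, -100, -270, 0, 30, 90, -100, -270, 0, 30, 90, -100, -270, 0, 30, 90, -100, -270, 0],
)

```text
clock: 43.73
position: [0.4657, 0.0877, 0.307]
ee_rot: [-0.0, 0.696, 0.718, 0.0]
contact_force: [1.4, 0.1, -0.7]
width: 0.0301
gripper_force: 0.0
```

Request:
apply_moves(
  deltas=[30, 0, 0, 0, 0, 30, 0, 0, 0, 0, 30, 0, 0, 0, 0, 30, 0, 0, 0, 0],
)

```text
clock: 44.07
position: [0.4667, 0.0865, 0.304]
ee_rot: [-0.001, 0.696, 0.718, -0.001]
contact_force: [-0.5, -0.4, 0.0]
width: 0.03
gripper_force: 0.0
```

Run:
```python
from h import *
print(get_state()["position"],get_state()["qpos"])
w=get_image("wrist");t=get_image("top");s=get_image("side")
for im in (w,t,s): look([("lid_handle",.262),("bare1_mid",.029)],im)
print(proj([.685,.0985,.262],w))
cv2.imwrite('pics/s15.png',np.hstack([w["frame"][:,100:540,::-1],cv2.resize(t["frame"][130:280,170:305,::-1],(360,400),interpolation=2)]))
go(.685,.0994,.32)
```

```text
[0.46674731 0.08649663 0.30401043] [ 3.67406424e-02  9.57951555e-02  1.59920828e+00 -3.08691040e-04
  1.44944834e+00  6.01295774e-03]
lid_handle []
bare1_mid []
lid_handle [(0.62, [287.0, 152.0], [0.6848, 0.0986])]
bare1_mid [(0.42, [211.0, 235.0], [0.4824, 0.3442])]
lid_handle [(0.82, [329.0, 83.0], [0.6943, 0.1062]), (0.51, [453.0, 219.0], [0.4017, -0.4096])]
bare1_mid [(0.73, [308.0, 263.0], [0.3731, -0.1279]), (0.69, [213.0, 165.0], [0.4844, 0.3494]), (0.37, [325.0, 206.0], [0.5454, -0.014])]
[676.48789718 233.48474265]
delta [  5.8 218.1 -14.8] turn 0.2
```

View pics/s15.png

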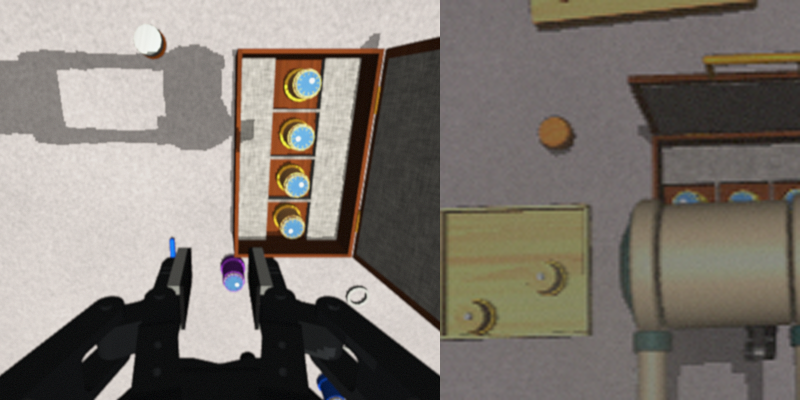

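All four dials stand in their pockets. Both bare holders are inside the tray, one knocked a few cm but still upright and inside. I go back to the bar.

Request:
apply_moves(
  deltas=[30, 0, 0, -32, 0, 30, 6, 60, -32, 0, 30, 6, 120, -32, 0, 30, 6, 180, -32, 0, 30, 6, 216, -32, 0, 30, 6, 218, -32, 0, 30, 6, 218, -32, 0, 30, 6, 218, -32, 0, 30, 6, 218, -32, 0],
)

```text
clock: 45.27
position: [0.6848, 0.0998, 0.3364]
ee_rot: [-0.001, 0.696, 0.718, -0.001]
contact_force: [-0.1, 0.4, 0.1]
width: 0.03
gripper_force: 0.0
```

Run:
```python
from h import *
w=get_image("wrist"); print(get_state()["position"]);look([("lid_handle",.262)],w);save(w,"w16");go(.685,.0994,.260); print(proj([.685,.0985,.262],w))
h=cv2.cvtColor(w["frame"],cv2.COLOR_RGB2HSV); m=((h[:,:,0]>18)&(h[:,:,0]<32)&(h[:,:,1]>150)&(h[:,:,2]>80)).astype(np.uint8); n,l,st,c=cv2.connectedComponentsWithStats(m)
for i in range(1,n):
  if st[i,4]>300: print(st[i],c[i],at_z(c[i],w,.262)[:2])
```

```text
[0.68397051 0.09983613 0.3373109 ]
lid_handle [(0.92, [322.0, 221.0], [0.6869, 0.0991]), (0.34, [247.0, 214.0], [0.6331, 0.1032])]
delta [-0.6  1.4 78. ] turn 0.2
[319.01706907 222.04115871]
[ 309  146   17  136 1532] [319.3270235  216.15274151] [0.68507784 0.1030722 ]
[ 405  231   47   74 2117] [426.7189419  263.83986774] [0.76758599 0.0669581 ]
```

Well aligned with the bar, so I descend and grip.

Request:
apply_moves(
  deltas=[30, -1, 1, 25, 0, 30, -1, 1, 50, 0, 30, -1, 1, 70, 0, 30, -1, 1, 77, 0, 30, -1, 1, 77, 0, 0, -1, 1, 77, 0, 0, -1, 1, 77, 0, 0, -1, 1, 77, 0, 0, -1, 1, 77, 0, 0, -1, 1, 77, 0, 0, -1, 1, 77, 0],
  squeeze=30,
)

```text
clock: 46.28
position: [0.6851, 0.0989, 0.2629]
ee_rot: [0.0, 0.696, 0.718, 0.0]
contact_force: [-5.7, 0.2, 6.7]
width: 0.0089
gripper_force: 29.8
```

Run:
```python
from h import *
# hinge x from opening: bar start .4455 at 0
a0=np.arctan2(.0045,.2);r=np.hypot(.2,.0045); K=1.75
f=lambda k:np.array([-r*np.cos(k+a0),-r*np.sin(k+a0)])*1000
for k in np.linspace(K,0,37)[1:]: print(round(np.degrees(k)),np.round(f(k)-f(K)).astype(int).tolist(),end=" ")
```

```text
97 [-10, -2] 95 [-19, -3] 92 [-29, -4] 89 [-39, -4] 86 [-48, -4] 84 [-58, -3] 81 [-68, -2] 78 [-77, -1] 75 [-87, 1] 72 [-96, 4] 70 [-105, 7] 67 [-115, 10] 64 [-124, 14] 61 [-132, 18] 58 [-141, 23] 56 [-149, 28] 53 [-157, 34] 50 [-165, 40] 47 [-172, 46] 45 [-179, 52] 42 [-186, 59] 39 [-193, 67] 36 [-199, 74] 33 [-205, 82] 31 [-210, 90] 28 [-215, 99] 25 [-219, 107] 22 [-223, 116] 19 [-227, 125] 17 [-230, 134] 14 [-233, 143] 11 [-235, 153] 8 [-237, 162] 6 [-239, 172] 3 [-240, 182] 0 [-240, 191]
```

Request:
apply_moves(
  deltas=[0, 0, -10, -2, 0, 0, 0, -19, -3, 0, 0, 0, -29, -4, 0, 0, 0, -39, -4, 0, 0, 0, -48, -4, 0, 0, 0, -58, -3, 0, 0, 0, -68, -2, 0, 0, 0, -77, -1, 0, 0, 0, -87, 1, 0, 0, 0, -96, 4, 0, 0, 0, -105, 7, 0, 0, 0, -105, 7, 0],
)

```text
clock: 47.28
position: [0.5777, 0.0956, 0.253]
ee_rot: [-0.001, 0.696, 0.718, -0.001]
contact_force: [-1.8, 0.1, 4.0]
width: 0.0084
gripper_force: 31.7
```

Request:
apply_moves(
  deltas=[0, 0, -10, 3, 0, 0, 0, -19, 7, 0, 0, 0, -27, 11, 0, 0, 0, -36, 16, 0, 0, 0, -44, 21, 0, 0, 0, -52, 27, 0, 0, 0, -60, 33, 0, 0, 0, -67, 39, 0, 0, 0, -74, 45, 0, 0, 0, -81, 52, 0, 0, 0, -88, 60, 0, 0, 0, -88, 60, 0],
)

```text
clock: 48.28
position: [0.4912, 0.0929, 0.1917]
ee_rot: [-0.001, 0.696, 0.718, -0.001]
contact_force: [1.3, 1.7, -3.5]
width: 0.0087
gripper_force: 31.5
```

Request:
apply_moves(
  deltas=[0, 0, -6, 7, 0, 0, 0, -12, 15, 0, 0, 0, -17, 23, 0, 0, 0, -22, 32, 0, 0, 0, -26, 40, 0, 0, 0, -30, 49, 0, 0, 0, -34, 58, 0, 0, 0, -37, 67, 0, 0, 0, -40, 76, 0, 0, 0, -42, 86, 0, 0, 0, -44, 95, 0, 0, 0, -44, 95, 0],
)

```text
clock: 49.28
position: [0.4482, 0.0915, 0.0971]
ee_rot: [-0.001, 0.696, 0.718, -0.0]
contact_force: [2.9, 2.1, -1.0]
width: 0.0088
gripper_force: 31.7
```

Request:
apply_moves(
  deltas=[0, 0, -1, 8, 0, 0, 0, -2, 15, 0, 0, 0, -3, 20, 0, 0, 0, -3, 24, 0, 0, 0, -3, 26, 0, 0, 0, -3, 28, 0, 0, 0, -3, 28, 0],
)

```text
clock: 49.87
position: [0.4456, 0.0914, 0.0703]
ee_rot: [-0.0, 0.696, 0.718, -0.0]
contact_force: [0.1, 1.1, -0.3]
width: 0.0087
gripper_force: 32.1
```

Request:
apply_moves(
  deltas=[0, 0, 0, 1, 0, 0, 0, 0, 1, 0],
)

```text
clock: 50.03
position: [0.4456, 0.0913, 0.0695]
ee_rot: [-0.0, 0.696, 0.718, -0.0]
contact_force: [-0.7, 1.3, 0.2]
width: 0.0091
gripper_force: 32.1
```

Request:
apply_moves(
  deltas=[0, 0, 0, 1, 0, 0, 0, 0, 1, 0],
)

```text
clock: 50.2
position: [0.4456, 0.0913, 0.0685]
ee_rot: [-0.0, 0.696, 0.718, -0.0]
contact_force: [-0.9, 1.3, -0.2]
width: 0.0086
gripper_force: 32.2
```

Request:
apply_moves(
  deltas=[0, 0, 0, 1, 0, 0, 0, 0, 1, 0, 0, 0, 0, 2, 0, 0, 0, 0, 2, 0],
)

```text
clock: 50.53
position: [0.4456, 0.0913, 0.0673]
ee_rot: [-0.0, 0.696, 0.718, -0.0]
contact_force: [-4.0, 0.8, 8.1]
width: 0.0085
gripper_force: 32.9
```

Request:
apply_moves(
  deltas=[0, 0, 0, 1, 0, 0, 0, 0, 1, 0, 0, 0, 0, 2, 0, 0, 0, 0, 2, 0],
)

```text
clock: 50.87
position: [0.4455, 0.0914, 0.0669]
ee_rot: [0.0, 0.696, 0.718, -0.0]
contact_force: [-6.4, 0.1, 21.5]
width: 0.0088
gripper_force: 34.3
```

Shut against a firm stop. I release slowly, lift away, and check.

Request:
apply_moves(
  deltas=[0, 0, 0, -2, 0, 10, 0, 0, -2, 0, 20, 0, 0, -2, 0, 30, 0, 0, -2, 0, 30, 0, 0, -2, 0, 30, 0, 0, -25, 0, 30, 0, 0, -60, 0, 30, 0, 0, -100, 0, 30, 0, -60, -140, 0, 30, 0, -120, -170, 0, 30, 0, -120, -170, 0, 30, 0, -120, -170, 0],
)

```text
clock: 51.87
position: [0.3221, 0.0875, 0.2363]
ee_rot: [0.0, 0.696, 0.718, 0.0]
contact_force: [0.1, -0.6, -0.1]
width: 0.0303
gripper_force: 0.0
```

Run:
```python
from h import *
w=get_image("wrist");t=get_image("top");s=get_image("side"); look([("lid_handle",.07)],s)
cv2.imwrite('pics/s17.png',np.hstack([cv2.resize(s["frame"][110:310,170:490,::-1],(480,400),interpolation=2),cv2.resize(t["frame"][120:290,160:310,::-1],(320,400),interpolation=2)]))
print(get_state()["clock"],get_state()["contact_force"])
```

```text
lid_handle [(0.62, [262.0, 195.0], [0.437, 0.0837])]
52.0667 [-0.36099696 -0.76597703 -0.6604292 ]
```

View pics/s17.png

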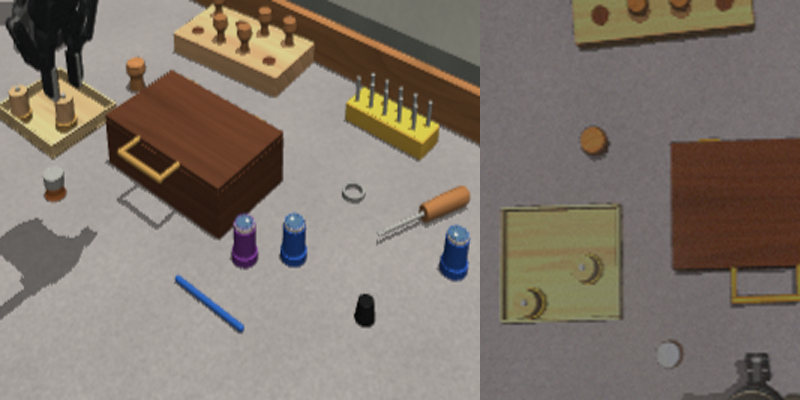

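The lid is shut. Both bare holders stand in the tray at side px (20,100) and (66,110), no dials are left on the bench, and the other items haven't moved.

```bash
python3 -c "from rig import *; print(sign_off())"
```

```text
the job is handed in; nothing more can be done
None
```

The job is done and handed in at about 52 s: all four dial holders stand in their own pockets, both bare holders are upright in the tray (one was knocked a few centimetres but stayed inside), the lid is fully shut, and the other things on the bench were left where they were.

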